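Loosen the knurled hold-down nut two turns and slide the grooved board to the stop

TASK

With a fingertip on its knurled rim, roll the big nut of the hold-down two full turns counter-clockwise (seen from above), so that the clamp bar's tooth lifts out of the board's groove. Then push the grooved board by its free end along its channel until its other end meets the wooden stop, and move clear. Nothing is to be gripped or lifted: leave the nut at two turns, the board flat in its channel, and the other things where they lie.

Things in the scene. Friction and masses are not known exactly. Their poses are not given: they have to be found in the camera images.
- fixture: Fixed plywood base plate, 165 (x) x 330 (y) x 15 mm, on the table. Origin: on the table, under the clamp bar's tooth; the plate spans x -45 to +120, y -145 to +185 mm. Two low wooden guides (top 25 mm above the table, 10 mm wide, y -60 to +90 mm, 47 mm apart inside) make a channel along the fixture's y through the origin.
- bar_tooth (a point): Underside of the clamp bar's tooth, at fixture x 0, y 0, 31 mm above the table when tight. The flat steel bar (22 mm wide along y, x -15 to +85 mm, upper face 45 mm above the table) crosses over the channel; its tooth (26 x 10 mm) sits 4 mm deep in the board's groove. Bar and nut rise 3 mm per turn, so the tooth clears the board after about one and a half turns.
- nut_top (a point): Centre of the nut at the height of its rim's top (72 mm above the table when tight, 78 mm after two turns), at fixture x +68, y 0. Brass disc 90 mm across, 23 mm high, axis vertical. The rim, 27 to 45 mm from the axis, is flat on top and cut into 30 ridges by radial grooves; the middle is dished 3 mm. One ridge bears a black line that points to the board (fixture -x) when tight.
- nut (a joint): Turn of the nut in rad: 0 tight (start), growing counter-clockwise seen from above (loosening); 12.57 is two turns, hard stop at 17.3. It resists with 0.03 N m and stays where left. It rides on a spring: pressed down it gives up to 6 mm, 2 N to start and 1 N more per mm. A fingertip pressed a few mm down on the rim's top and led round in a circle about the axis carries it along.
- board: Loose pine board 44 (x) x 170 (y) x 20 mm, about 120 g, in the channel on the base plate (underside 15 mm above the table). Origin: centre of its underside; y along its length, towards the stop. A groove 16 mm wide, 6 mm deep crosses its top at y +35 mm; the clamp's tooth sits in it at the start. It slides at 1 to 2 N once the tooth is out.
- board_near_end (a point): Centre of the board's free end face, the one to push (board y -85 mm), 25 mm above the table. There is open base plate (about 25 mm, top 15 mm above the table) and then open table behind it.
- board_stop_end (a point): Centre of the board's other end face (board y +85 mm), 25 mm above the table.
- stop_face (a point): Centre of the face of the wooden stop which the board has to meet, 25 mm above the table. The stop is a fixed dark wood block 60 (x) x 22 (y) x 30 mm on the base plate across the channel, top 45 mm above the table; its axes are those of the fixture. It lies 45 to 87 mm beyond the board at the start.
- offcut: Bystander: loose pine offcut 45 x 70 x 24 mm on the table. Origin: centre of its underside.
- wax_tin: Bystander: small steel tin, 42 mm in diameter, 36 mm high, on the base plate. Origin: centre of its underside.
- square: Bystander: try square lying flat, wooden stock 16 x 90 x 14 mm and steel blade 25 mm wide that reaches 115 mm to its -x. Origin: under the middle of the stock.
- glue: Bystander: white glue bottle, 58 mm in diameter, 160 mm high. Origin: centre of its underside.
- screw_cup: Bystander: clear plastic cup, 72 mm in diameter at the rim, 85 mm high. Origin: centre of its underside.
- driver: Bystander: black screwdriver lying along its x. Origin: under its middle.
- mallet: Bystander: wooden mallet, head 120 x 65 x 60 mm, handle reaching 180 mm to its +y. Origin: under the middle of the head.
There are look-alikes about, which are no part of the job. Of the things shaped like the board, the pine one is meant.

How it is judged (in metres and radians):
On the way, in this order (a step that is already met when the one before it is completed fails the run):
1. the nut has been loosened by about two turns (more than 1.75) (value of joint nut above 11 rad), for 0.1 s.
2. the board's far end has met the stop (y of board_stop_end in the frame of stop_face above -0.004 m), for 0.2 s.
At the end, for the whole second after the job is handed in: The nut stands between 1.75 and 2.25 turns loose; the board lies flat in its channel and at rest with its far end within 4 mm of the stop (value of joint nut between 11 and 14.2 rad and y of board_stop_end in the frame of stop_face above -0.004 m and horizontal distance between board_stop_end and stop_face below 0.008 m and height (world z) of board below 0.019 m and angle between board's own z axis and vertical below 0.06 rad and linear speed of board below 0.01 m/s); the robot touches nothing.
It fails at once if the board is lifted more than 10 mm or tipped (height (world z) of board above 0.025 m or angle between board's own z axis and vertical above 0.2 rad).
It fails at once if the nut is turned far past two turns (more than 2.5) (value of joint nut above 15.7 rad).
It fails at once if a bystander is moved by more than 25 mm (distance of any of offcut, wax_tin, square, glue, screw_cup, driver, mallet from where it was at the start of the episode above 0.025 m).
It also fails if it takes over 72 s, if anything falls off the work surface, if the arm or the gripper's body presses on something with over 40 N, if the wrist force passes 120 N, or if a joint passes its speed limit or range.

ROBOT

A 7-joint arm with a two-finger parallel gripper is mounted at the origin on the work surface. World frame = base frame: x ahead of the robot, y to its left, z up, the work surface at z = 0. Lengths are in mm, angles in rad, forces in N, time in s.
With the tool pointing down it reaches from about 400 to 875 mm from the base axis. Payload 4.4 kg.
Tool frame: the origin (TCP) lies at the very end of the fingers, on their centre line; the grasp point (between the pads) lies behind it (ctrl.hold_point_z is the z of the grasp point in the tool frame, in mm); z points along the fingers, y is the direction in which the jaws open and shut (so a half turn about z gives the same grasp; the last joint's range is limited). The gripper opens to 85 mm and grips with 20 to 120 N. Pads are 22 mm wide; open, the fingers measure 114 mm over their backs; the gripper's body (76 mm by 85 mm) begins 54 mm behind the grasp point. The pads swing forward as they close: fully open they stand 13 mm farther back than shut.
Start: joints at [1.178, 0.628, 0.038, 1.517, -0.027, 0.996, -0.02], TCP at [208.687, -615.603, 231.313] pointing down, gripper open.
Joint ranges: [-3.06, 3.06], [-0.37, 2.12], [-1.25, 1.32], [0.18, 2.47], [-1.1, 4.24], [0.23, 1.98], [-2.94, 2.94]. Speed limits (rad/s): [2.57, 2.57, 3.14, 3.14, 3.14, 3.14, 3.14].

INTERFACE

Orientations are given as [roll, pitch, yaw] about the fixed x, y, z axes, in that order (R = Rz(yaw) Ry(pitch) Rx(roll)).
In Python, from cell import ctrl, vision gives the robot as it stands.
- The arm moves only by the shell command python3 -m crank 'ROWS' [OPENING]. ROWS is JSON, a list of rows, each an object of numbers: "x", "y", "z": the shift along the tool's x, y, z in cm; "spin": the turn about the tool's z in rad. A call has 1 to 5 rows; each row shifts and turns the commanded pose from where the row before left it, along the tool's axes as they then stand; what a row does not reach is not made up. A row lasts 1/10 s, in which the tool goes at most 50 mm and 8.59 degrees, less where a joint would pass 70% of its speed; a pose out of reach is approached as far as the arm can. A call is refused whole if a number of a shift passes 5 or a number of a turn 0.15, either way. A call with a gripper value outside its range is refused whole. OPENING is the opening in per cent of the stroke, from 0 (shut) to 100 (fully open), set as the call begins (- or left out, the last holds). The fingers move at their own pace and stop on an object; the grip force is fixed at half the most. Time passes only in rows, so rows that do not move let the fingers close. It gives the time, the measured TCP pose, the force and the opening at its end, in the units of the state.
- ctrl.read_state(): the state, without advancing time (a new reading comes with each control period).
- vision.get_image(name): name is "side" or "top" or "wrist"; returns the picture (420x560x3 uint8, blue, green, red); there is no depth.
- vision.calibration(name): a dict with "vfov" (degrees; the focal length in pixels is half the picture's height over the tangent of half this angle, whatever the lens; pixels are square), "cx", "cy" (the principal point, pixels), "distortion" ([k1, k2, p1, p2, k3] as OpenCV has them; the pictures are not rectified), "eye" and "rotation" of the camera in the world. Camera axes: x right, y up, looking along -z (the intrinsics and any distortion apply to the point x, -y, -z); pixel columns grow to the right and rows downward; lengths in mm; the calibration is good to about 2 mm. A picture is of the moment at which its call begins: read the wrist's pose just before it. calibration takes no time and is no camera call; for the wrist camera it gives the pose at the moment of the call.
- ctrl.finish_job(): hands the job in, once; it reports no verdict.
Trained networks look in the newest picture that a camera, given by its name, has taken for a name from the list of things; names that differ only in an ending like _2 or _b are one class to them, and where a whole thing is asked for, a point or a joint stands for the part that bears it (a point fixed in the world has none). Each returns a list of dicts, best first, with "score" (0 to 1); they miss things now and then, are a little off and sometimes report something else, mostly with a low value. They report only what shows in the picture. A call takes as long as a camera call. They do not tell look-alikes from the thing itself.
- vision.boxes_of(name, camera): "extent" ([left, top, right, bottom] in pixels, round what is visible of it).
- vision.regions_of(name, camera): "mask" (420x560 bool, what is visible of it) and "extent" ([left, top, right, bottom] in pixels, round what is visible of it).
- vision.place_of(name, camera): "point" ([column, row] in pixels: a listed point, or the origin of a listed thing).
The state is a dict: "clock": time; "qpos": joint angles; "qd": joint speeds; "tau": joint torques, N m; "eef_pos": TCP position; "tool_rot": TCP orientation; "force": force on the tool from outside, world axes, zero at the start; "torque": the same for the moment, N m; "width": finger opening in mm.
Only numpy, scipy, OpenCV 4.12 (cv2) and the standard library are available. Lean on these libraries where they do the work, as an engineer would, in place of code of your own. Each camera call takes 0.05 s, during which the arm holds its last target.

## Working session

There is one attempt and no reset: what is moved stays moved. The work goes in short steps, Python scripts to look and compute and a shell command to move; the robot and the scene stay as the last step left them, time stands still between calls to the robot, and variables do not carry over. Pictures are saved under pics/ and viewed, and the job is handed in when it is done.

```bash
ls; mkdir -p pics; python3 - <<'E'
from cell import ctrl, vision
import cv2
print(ctrl.read_state(), ctrl.hold_point_z)
for n in ("side","top","wrist"):
    cv2.imwrite(f"pics/a_{n}.png", vision.get_image(n)); print(n, vision.calibration(n))
E
```

```text
pics
{'clock': 0.0, 'qpos': array([ 1.17821878,  0.62934296,  0.03846157,  1.51839932, -0.02698377,
        0.99633993, -0.01998101]), 'qd': array([-0.00031442, -0.00106134,  0.00039437, -0.00079026, -0.00124712,
       -0.00121557, -0.00013684]), 'tau': array([-6.21977542e-04, -5.63397539e+01,  1.22613888e+00, -1.93443060e+01,
        1.11515075e-02,  1.06868026e-02,  2.79080047e-05]), 'eef_pos': array([ 208.44543675, -614.97741905,  230.38152691]), 'tool_rot': array([-3.13962232e+00,  5.19573130e-05,  3.26788842e-01]), 'force': array([ 0.0995158 , -0.62834852,  0.2867787 ]), 'torque': array([-0.02478161, -0.025709  , -0.03065135]), 'width': 85.4771812732182} -18.700000000000003
side {'vfov': 46.74614801438939, 'cx': 278.74402224414797, 'cy': 212.19804544488946, 'distortion': array([-0.12085923,  0.        ,  0.        ,  0.        ,  0.        ]), 'eye': array([ 486.08780773, 1350.10927475,  861.87319036]), 'rotation': array([ 1.04459797, -0.00629954, -3.11232279])}
top {'vfov': 50.59758920439832, 'cx': 267.5471224823215, 'cy': 209.8125284361371, 'distortion': array([-0.10993557,  0.        ,  0.        ,  0.        ,  0.        ]), 'eye': array([ 434.83763335,  -30.37657826, 1459.41075868]), 'rotation': array([ 0.05619643,  0.0148185 , -1.56765217])}
wrist {'vfov': 62.87418914838407, 'cx': 277.65403784913207, 'cy': 208.36004231724343, 'distortion': array([-0.03219626,  0.        ,  0.        ,  0.        ,  0.        ]), 'eye': array([ 276.8436312 , -591.20067828,  373.52117046]), 'rotation': array([-0.28816333,  0.00132773, -1.24353661])}
```

View pics/a_side.png

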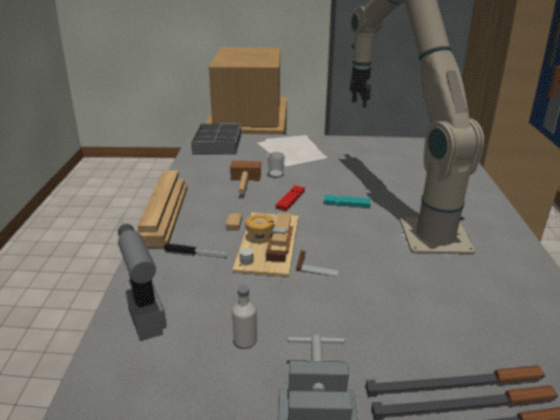

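View pics/a_top.png

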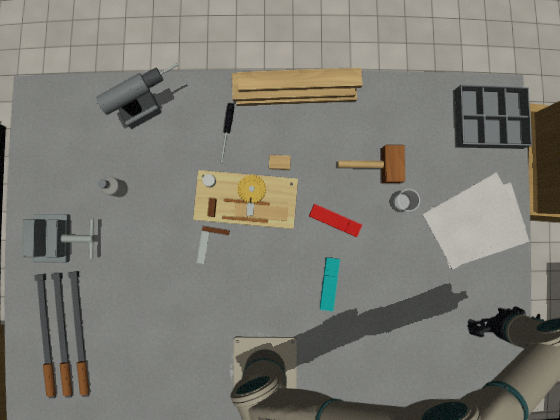

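View pics/a_wrist.png

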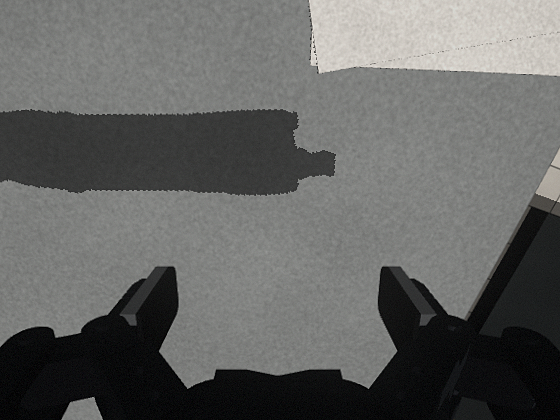

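The side view shows the fixture near (268,240). In the top view the nut is at about (252,188), the board and bar at about (250,209), the stop at about (212,207), and the tin at (209,181). The red and teal boards at (335,220) and (330,284) are look-alikes. Next I'll localise from the top camera.

```bash
cat > h.py <<'E'
from cell import ctrl, vision
import numpy as np, cv2
from scipy.spatial.transform import Rotation as R
def K(c):
    f=210/np.tan(np.radians(c['vfov']/2)); return np.array([[f,0,c['cx']],[0,f,c['cy']],[0,0,1]])
def Rm(r): return R.from_euler('xyz',r).as_matrix()
def px2w(c,p,z):
    u=cv2.undistortPoints(np.array([[p]],float),K(c),c['distortion'])[0,0]
    d=Rm(c['rotation'])@np.array([u[0],-u[1],-1]); return c['eye']+d*(z-c['eye'][2])/d[2]
def w2px(c,P):
    q=(np.atleast_2d(P)-c['eye'])@Rm(c['rotation']); q=q*[1,-1,-1]
    return cv2.projectPoints(q,np.zeros(3),np.zeros(3),K(c),c['distortion'])[0][:,0]
def snap(cam,fn):
    c=vision.calibration(cam); im=vision.get_image(cam); cv2.imwrite(fn,im); return c,im
def go(target,yaw=None):
    s=ctrl.read_state(); T=Rm(s['tool_rot']); d=T.T@(np.array(target)-s['eef_pos'])
    print('pos',s['eef_pos'].round(1),'rot',s['tool_rot'].round(3),'shift cm',(d/10).round(2),'t',s['clock'])
E
python3 - <<'E'
from h import *
c=vision.calibration('top')
Z={'bar_tooth':31,'nut_top':72,'board_near_end':25,'board_stop_end':25,'stop_face':25,'offcut':0,'wax_tin':15,'square':0,'glue':0,'screw_cup':0,'driver':0,'mallet':0,'fixture':0}
vision.get_image('top')
for n,z in Z.items():
    for d in vision.place_of(n,'top')[:2]:
        print(n,round(d['score'],2),np.round(d['point'],1),px2w(c,d['point'],z).round(1))
im=cv2.imread('pics/a_top.png')[150:270,170:310]
cv2.imwrite('pics/crop1.png',cv2.resize(im,None,fx=5,fy=5,interpolation=2))
E
```

```text
bar_tooth 0.7 [248.8 212.4] [506.6  51.4  31. ]
nut_top 0.98 [252.5 183.1] [596.8  38.   72. ]
board_near_end 0.96 [325.4 310.5] [ 192.  -195.7   25. ]
board_near_end 0.84 [311.3 214. ] [ 502.2 -150.3   25. ]
board_stop_end 0.91 [235.4 207.8] [521.8  95.3  25. ]
board_stop_end 0.72 [332.3 259.7] [ 355.1 -217.8   25. ]
stop_face 0.59 [215.4 208.6] [519.  160.4  25. ]
offcut 0.17 [235.4 210.6] [514.   97.5   0. ]
wax_tin 0.7 [209.9 179. ] [616.9 180.9  15. ]
square 0.74 [216.2 229.7] [450.9 160.4   0. ]
glue 0.85 [121.7 189. ] [585.7 481.4   0. ]
screw_cup 0.8 [401.9 202.5] [ 542.2 -453.5    0. ]
driver 0.55 [226.5 132.8] [774.3 129.5   0. ]
fixture 0.69 [252.  212.6] [507.6  42.7   0. ]
```

View pics/crop1.png

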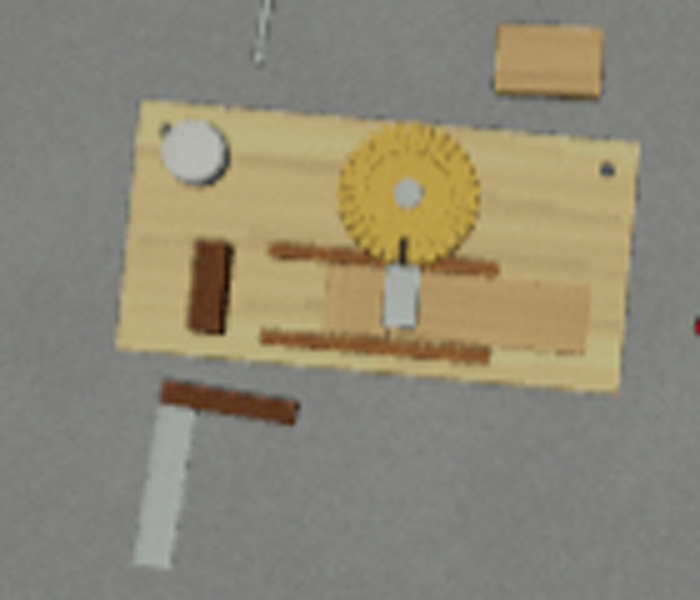

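```bash
python3 - <<'E'
from h import *
c=vision.calibration('top')
cr=np.array([[140,100],[638,143],[620,392],[117,348]])/5+[170,150]-.4
W=np.array([px2w(c,p,15) for p in cr])[:,:2]
F=np.array([[120,185],[120,-145],[-45,-145],[-45,185]],float)
Fc=F-F.mean(0);Wc=W-W.mean(0)
a=np.arctan2((Fc[:,0]*Wc[:,1]-Fc[:,1]*Wc[:,0]).sum(),(Fc*Wc).sum())
Rr=np.array([[np.cos(a),-np.sin(a)],[np.sin(a),np.cos(a)]])
t=W.mean(0)-Rr@F.mean(0)
print('yaw',a,'t',t.round(1)); print((W-(F@Rr.T+t)).round(1))
print('nut',(Rr@[68,0]+t).round(1), 'nut direct',px2w(c,np.array([409,193])/5+[170,150]-.4,72).round(1))
def f(x,y): return (Rr.T@(px2w(c,np.array([x,y])/5+[170,150]-.4,35)[:2]-t)).round(1)
print('board near end',f(590,285),f(585,352),'stop face(top z45 approx)',f(231,287))
E
```

```text
yaw -0.08332720786946099 t [513.4  47.8]
[[-0.2 -0.1]
 [-1.1  1.4]
 [ 0.6 -0.5]
 [ 0.8 -0.8]]
nut [581.2  42.1] nut direct [580.7  41.3  72. ]
board near end [  22.  -119.7] [ -21.1 -120.1] stop face(top z45 approx) [  1.  110.5]
```

```bash
python3 -m crank '[{"spin":0.137},{"spin":0.137},{"spin":0.136},{"x":1.4,"y":-3.43},{"x":1.4,"y":-3.43}]' 0
python3 -m crank '[{"x":1.4,"y":-3.43},{"x":1.4,"y":-3.43},{"x":1.4,"y":-3.43},{"x":1.4,"y":-3.43},{"x":1.4,"y":-3.43}]'
python3 -m crank '[{"x":1.4,"y":-3.43},{"x":1.4,"y":-3.43},{"x":1.4,"y":-3.43},{"x":1.4,"y":-3.43},{"x":1.4,"y":-3.43}]'
python3 -m crank '[{"x":1.4,"y":-3.43},{"x":1.4,"y":-3.43},{"x":1.4,"y":-3.43},{"x":1.4,"y":-3.43},{"x":1.4,"y":-3.43}]'
python3 - <<'E'
from h import *
go([545,45,200])
c,im=snap('wrist','pics/b_wrist.png'); print(w2px(c,[[581,42,72],[581,42,90]]))
E
```

```text
pos [ 208.7 -615.6  231.3] rot [ 3.142 -0.     0.327] shift cm [ 53.06 -51.77   3.13] t 0.85
[[ 52.94077829 -40.96415246]
 [299.61841962 232.5064254 ]]invalid input at $[0]: expected keys x, y, z, spin
invalid input at $[0]: expected keys x, y, z, spin
invalid input at $[0]: expected keys x, y, z, spin
invalid input at $[0]: expected keys x, y, z, spin
```

View pics/b_wrist.png

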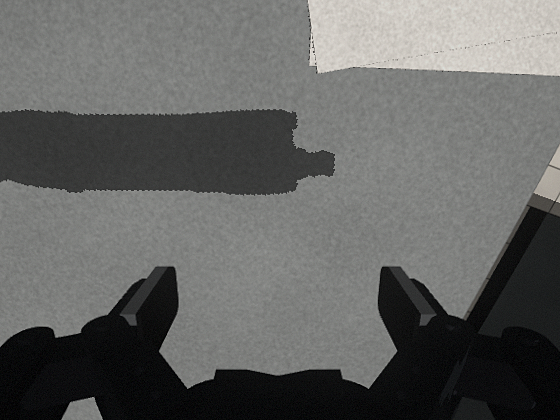

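All four keys are required in every row, so every move was refused and the picture is unchanged. I'll send them again.

```bash
python3 -m crank '[{"x":0,"y":0,"z":0,"spin":0.137},{"x":0,"y":0,"z":0,"spin":0.137},{"x":0,"y":0,"z":0,"spin":0.136},{"x":1.4,"y":-3.43,"z":0,"spin":0},{"x":1.4,"y":-3.43,"z":0,"spin":0}]' 0
python3 -m crank '[{"x":1.4,"y":-3.43,"z":0,"spin":0},{"x":1.4,"y":-3.43,"z":0,"spin":0},{"x":1.4,"y":-3.43,"z":0,"spin":0},{"x":1.4,"y":-3.43,"z":0,"spin":0},{"x":1.4,"y":-3.43,"z":0,"spin":0}]'
python3 -m crank '[{"x":1.4,"y":-3.43,"z":0,"spin":0},{"x":1.4,"y":-3.43,"z":0,"spin":0},{"x":1.4,"y":-3.43,"z":0,"spin":0},{"x":1.4,"y":-3.43,"z":0,"spin":0},{"x":1.4,"y":-3.43,"z":0,"spin":0}]'
python3 -m crank '[{"x":1.4,"y":-3.43,"z":0,"spin":0},{"x":1.4,"y":-3.43,"z":0,"spin":0},{"x":1.4,"y":-3.43,"z":0,"spin":0},{"x":1.4,"y":-3.43,"z":0,"spin":0},{"x":1.4,"y":-3.43,"z":0,"spin":0}]'
python3 - <<'E'
from h import *
go([545,45,200])
c,im=snap('wrist','pics/c_wrist.png'); print(w2px(c,[[581,42,72],[581,42,90]]))
E
```

```text
clock: 1.4
eef_pos: [241.9, -549.4, 231.0]
tool_rot: [3.141, 0.0, -0.086]
force: [1.5, 0.5, -0.5]
width: 12.2
clock: 1.9
eef_pos: [327.0, -383.2, 231.6]
tool_rot: [3.141, -0.001, -0.083]
force: [0.3, 0.1, -0.1]
width: 0.2
clock: 2.4
eef_pos: [411.0, -218.1, 231.6]
tool_rot: [3.141, -0.001, -0.083]
force: [0.7, -0.4, 0.5]
width: -0.1
clock: 2.9
eef_pos: [495.0, -52.9, 231.6]
tool_rot: [3.142, -0.001, -0.083]
force: [0.5, -0.8, 0.3]
width: 0.2
pos [495.  -52.9 231.6] rot [ 3.142e+00 -1.000e-03 -8.300e-02] shift cm [  4.16 -10.17   3.16] t 2.9
[[158.48657111 100.22386721]
 [150.96775954  99.81838351]]
```

View pics/c_wrist.png

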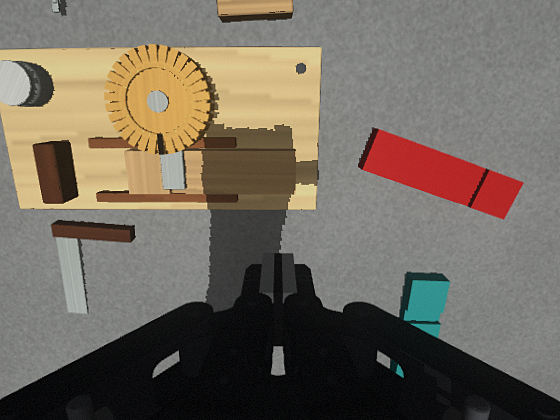

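The nut is centred at about (158,100), where the calibrated estimate (581,42) projects. Its black line points at the board, and the shut fingertips are at (280,270). The first contact point will be on the board side of the rim.

```bash
python3 -m crank '[{"x":1.4,"y":-3.4,"z":2.5,"spin":0},{"x":1.4,"y":-3.4,"z":3,"spin":0},{"x":1.36,"y":-3.37,"z":3,"spin":0},{"x":0,"y":0,"z":3,"spin":0},{"x":0,"y":0,"z":3,"spin":0}]'
python3 -m crank '[{"x":0,"y":0,"z":0.6,"spin":0},{"x":0,"y":0,"z":0,"spin":0}]'
python3 - <<'E'
from h import *
go([545.1,45,69])
c,im=snap('side','pics/d_side.png'); cv2.imwrite('pics/d_s.png',cv2.resize(im[190:290,210:320],None,fx=6,fy=6,interpolation=2))
snap('wrist','pics/d_wrist.png')
E
```

```text
clock: 3.45
eef_pos: [544.8, 45.2, 85.1]
tool_rot: [-3.141, -0.001, -0.08]
force: [-0.8, -0.3, -0.9]
width: -0.1
clock: 3.65
eef_pos: [543.7, 43.2, 79.8]
tool_rot: [3.141, 0.002, -0.084]
force: [-0.6, -0.1, 0.7]
width: -0.2
pos [543.7  43.2  79.8] rot [ 3.141e+00  2.000e-03 -8.400e-02] shift cm [ 0.12 -0.2   1.08] t 3.65
```

View pics/d_s.png

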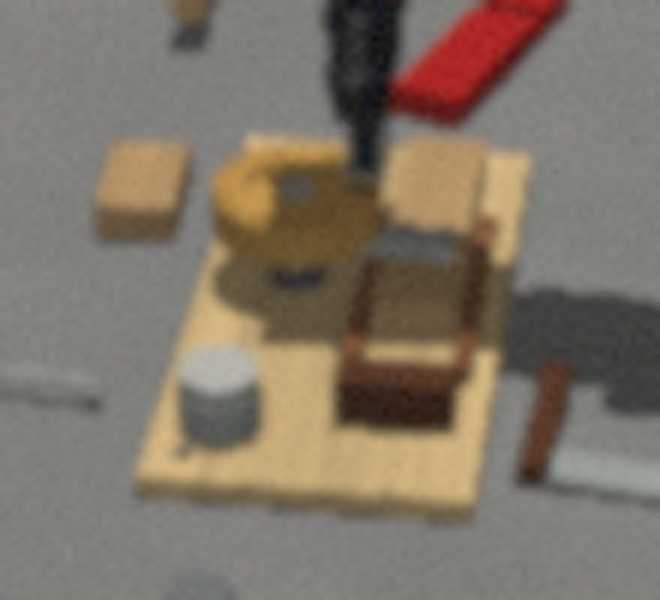

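View pics/d_wrist.png

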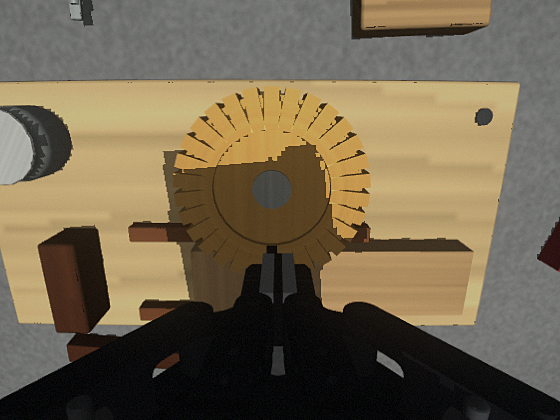

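The fingers sit over the black line at the rim, at about (278,255) in the wrist view. Now I'll descend to contact.

```bash
python3 -m crank '[{"x":0.1,"y":-0.13,"z":0.6,"spin":0},{"x":0,"y":0,"z":0,"spin":0}]'
python3 -m crank '[{"x":0,"y":0,"z":0.25,"spin":0},{"x":0,"y":0,"z":0,"spin":0}]'
python3 -m crank '[{"x":0,"y":0,"z":0.2,"spin":0},{"x":0,"y":0,"z":0,"spin":0}]'
```

```text
clock: 3.95
eef_pos: [545.9, 44.9, 75.0]
tool_rot: [-3.141, -0.001, -0.083]
force: [-0.4, 0.2, -0.5]
width: 0.0
clock: 4.15
eef_pos: [545.3, 44.8, 71.9]
tool_rot: [-3.142, -0.0, -0.083]
force: [0.4, 0.5, -0.1]
width: 0.4
clock: 4.35
eef_pos: [545.5, 44.8, 69.9]
tool_rot: [-3.142, -0.0, -0.083]
force: [-0.9, 0.8, 3.3]
width: -0.2
```

Contact is at z of about 71. I'll press 2 mm more and begin the circle in 15° rows.

```bash
python3 -m crank '[{"x":0,"y":0,"z":0.2,"spin":0},{"x":0.12,"y":0.93,"z":0,"spin":0},{"x":0.36,"y":0.87,"z":0,"spin":0},{"x":0.57,"y":0.75,"z":0,"spin":0},{"x":0.75,"y":0.57,"z":0,"spin":0}]'
python3 -m crank '[{"x":0.87,"y":0.36,"z":0,"spin":0},{"x":0.93,"y":0.12,"z":0,"spin":0}]'
python3 - <<'E'
from h import *
snap('wrist','pics/e_wrist.png')
E
```

```text
clock: 4.85
eef_pos: [561.0, 10.8, 68.0]
tool_rot: [3.141, 0.0, -0.084]
force: [-1.7, 0.3, 4.7]
width: 0.2
clock: 5.05
eef_pos: [578.6, 4.5, 67.8]
tool_rot: [3.141, 0.001, -0.085]
force: [-1.1, 0.0, 5.2]
width: 0.0
```

View pics/e_wrist.png

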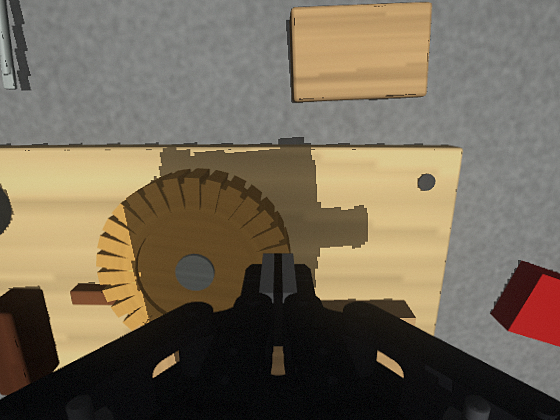

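The line no longer shows on the visible part of the rim, so the finger at (278,270) is probably covering it as it carries the nut. I'll continue through the second and third quadrants.

```bash
python3 -m crank '[{"x":0.93,"y":-0.12,"z":-0.1,"spin":0},{"x":0.87,"y":-0.36,"z":0,"spin":0},{"x":0.75,"y":-0.57,"z":0,"spin":0},{"x":0.57,"y":-0.75,"z":0,"spin":0},{"x":0.36,"y":-0.87,"z":0,"spin":0}]'
python3 -m crank '[{"x":0.12,"y":-0.93,"z":0,"spin":0},{"x":-0.12,"y":-0.93,"z":0,"spin":0},{"x":-0.36,"y":-0.87,"z":-0.1,"spin":0},{"x":-0.57,"y":-0.75,"z":0,"spin":0},{"x":-0.75,"y":-0.57,"z":0,"spin":0}]'
python3 -m crank '[{"x":-0.87,"y":-0.36,"z":0,"spin":0},{"x":-0.93,"y":-0.12,"z":0,"spin":0}]'
python3 - <<'E'
from h import *
snap('wrist','pics/f_wrist.png')
E
```

```text
clock: 5.6
eef_pos: [616.6, 29.9, 69.0]
tool_rot: [3.141, -0.002, -0.083]
force: [1.0, -1.7, 4.8]
width: -0.2
clock: 6.1
eef_pos: [601.4, 72.8, 69.9]
tool_rot: [-3.141, -0.0, -0.082]
force: [1.1, -1.6, 4.1]
width: 0.1
clock: 6.3
eef_pos: [583.5, 78.7, 70.0]
tool_rot: [-3.141, -0.0, -0.082]
force: [1.5, 0.4, 5.1]
width: -0.1
```

View pics/f_wrist.png

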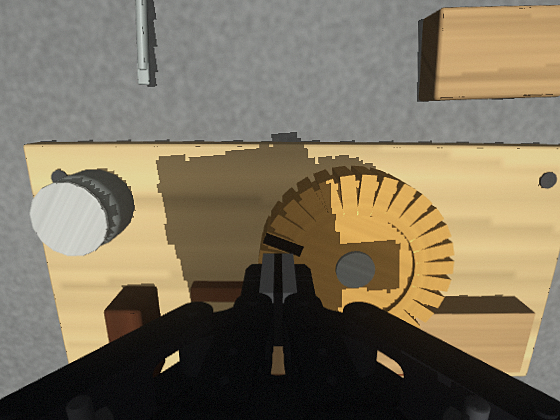

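The black line is at (285,245), about 20° behind the fingertip, so the nut follows with a little lag. Continuing.

```bash
python3 -m crank '[{"x":-0.93,"y":0.12,"z":0,"spin":0},{"x":-0.87,"y":0.36,"z":0,"spin":0},{"x":-0.75,"y":0.57,"z":-0.1,"spin":0},{"x":-0.57,"y":0.75,"z":0,"spin":0},{"x":-0.36,"y":0.87,"z":0,"spin":0}]'
python3 -m crank '[{"x":-0.12,"y":0.93,"z":0,"spin":0},{"x":0.12,"y":0.93,"z":0,"spin":0},{"x":0.36,"y":0.87,"z":0,"spin":0},{"x":0.57,"y":0.75,"z":0,"spin":0},{"x":0.75,"y":0.57,"z":-0.1,"spin":0}]'
python3 -m crank '[{"x":0.87,"y":0.36,"z":0,"spin":0},{"x":0.93,"y":0.12,"z":0,"spin":0},{"x":0.93,"y":-0.12,"z":0,"spin":0},{"x":0.87,"y":-0.36,"z":0,"spin":0},{"x":0.75,"y":-0.57,"z":0,"spin":0}]'
python3 -m crank '[{"x":0.57,"y":-0.75,"z":-0.1,"spin":0},{"x":0.36,"y":-0.87,"z":0,"spin":0},{"x":0.12,"y":-0.93,"z":0,"spin":0},{"x":-0.12,"y":-0.93,"z":0,"spin":0},{"x":-0.36,"y":-0.87,"z":0,"spin":0}]'
python3 -m crank '[{"x":-0.57,"y":-0.75,"z":0,"spin":0},{"x":-0.75,"y":-0.57,"z":0,"spin":0},{"x":-0.87,"y":-0.36,"z":-0.1,"spin":0},{"x":-0.93,"y":-0.12,"z":0,"spin":0}]'
python3 - <<'E'
from h import *
c,im=snap('wrist','pics/g_wrist.png'); print(w2px(c,[[581,42,72+5]]),ctrl.read_state()['eef_pos'])
E
```

```text
clock: 6.85
eef_pos: [546.1, 53.3, 70.8]
tool_rot: [3.142, 0.001, -0.083]
force: [0.8, 0.3, 4.2]
width: 0.0
clock: 7.35
eef_pos: [560.6, 11.0, 71.6]
tool_rot: [3.141, 0.001, -0.084]
force: [-0.7, 1.1, 3.3]
width: 0.4
clock: 7.85
eef_pos: [605.7, 14.0, 71.9]
tool_rot: [3.141, -0.001, -0.084]
force: [-0.6, -0.8, 4.6]
width: -0.2
clock: 8.35
eef_pos: [614.1, 58.5, 72.9]
tool_rot: [-3.141, -0.001, -0.082]
force: [0.9, -1.5, 3.8]
width: -0.1
clock: 8.75
eef_pos: [583.5, 78.7, 74.0]
tool_rot: [-3.141, -0.0, -0.082]
force: [2.2, -0.1, 3.3]
width: 0.1
[[360.9894482 272.1688972]] [581.21483492  78.75469439  73.76762439]
```

View pics/g_wrist.png

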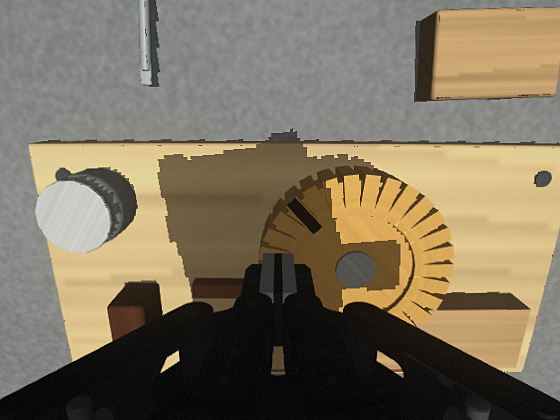

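The line is at (305,216), which is about φ=45°. The nut has therefore turned about 585° (1.62 turns), and roughly 140° more is needed.

```bash
python3 -m crank '[{"x":-0.93,"y":0.12,"z":0,"spin":0},{"x":-0.87,"y":0.36,"z":0,"spin":0},{"x":-0.75,"y":0.57,"z":0,"spin":0},{"x":-0.57,"y":0.75,"z":-0.1,"spin":0},{"x":-0.36,"y":0.87,"z":0,"spin":0}]'
python3 -m crank '[{"x":-0.12,"y":0.93,"z":0,"spin":0},{"x":0.12,"y":0.93,"z":0,"spin":0},{"x":0.36,"y":0.87,"z":0,"spin":0},{"x":0.57,"y":0.75,"z":0,"spin":0}]'
python3 -m crank '[{"x":0,"y":0,"z":-0.5,"spin":0},{"x":0,"y":0,"z":-1.5,"spin":0},{"x":-0.5,"y":2,"z":-3,"spin":0},{"x":-2,"y":4,"z":-3,"spin":0},{"x":-2,"y":4,"z":0,"spin":0}]'
python3 -m crank '[{"x":-2,"y":4,"z":0,"spin":0},{"x":0,"y":0,"z":0,"spin":0}]'
python3 - <<'E'
from h import *
c,im=snap('wrist','pics/h_wrist.png'); print(w2px(c,[[581,42,78],[545.1,45,78]]),ctrl.read_state()['eef_pos'])
c,im=snap('top','pics/h_top.png');cv2.imwrite('pics/h_t.png',cv2.resize(im[150:270,170:310],None,fx=5,fy=5,interpolation=2))
E
```

```text
clock: 9.3
eef_pos: [546.1, 53.4, 74.8]
tool_rot: [3.142, 0.001, -0.083]
force: [-0.2, 1.3, 3.1]
width: 0.4
clock: 9.7
eef_pos: [553.6, 17.3, 74.7]
tool_rot: [3.141, 0.001, -0.084]
force: [-1.0, 1.5, 3.6]
width: -0.0
clock: 10.2
eef_pos: [504.5, -75.3, 155.6]
tool_rot: [3.141, -0.007, -0.081]
force: [0.5, -1.2, -0.0]
width: 0.0
clock: 10.4
eef_pos: [474.6, -119.5, 152.9]
tool_rot: [3.138, 0.003, -0.093]
force: [0.4, -0.3, -0.2]
width: 0.2
[[ -2.92326135  76.26208726]
 [  9.68313398 136.40993251]] [ 476.93304543 -116.30352206  152.83940404]
```

View pics/h_wrist.png

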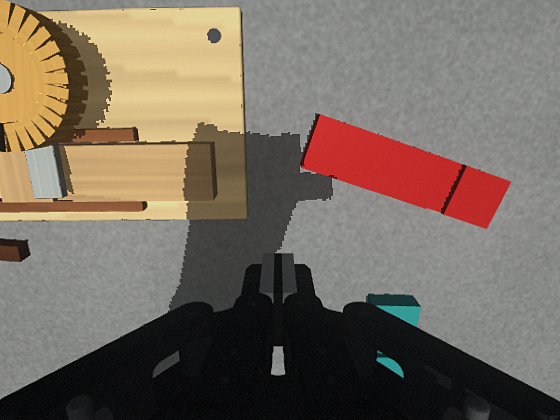

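View pics/h_t.png

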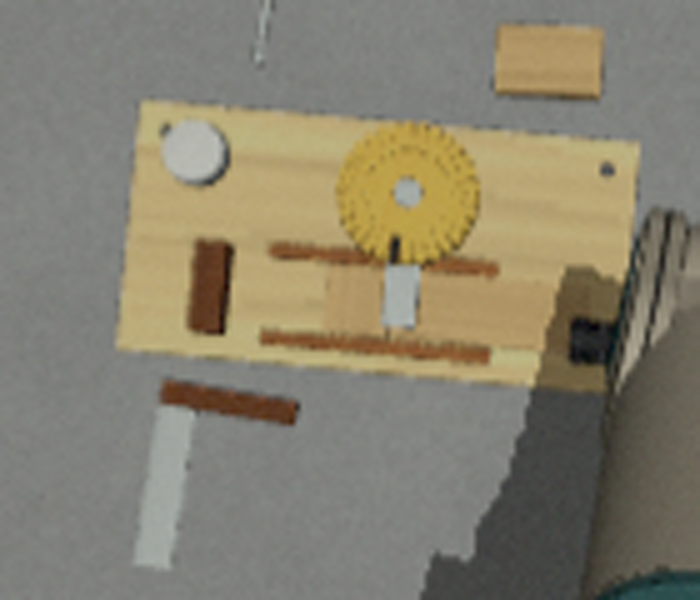

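The line is nearly back at the board: (395,245) in the crop, about 8° short of two full turns, so about 1.98 turns. Nothing else has moved. Next I'll position behind the board's free end.

```bash
python3 - <<'E'
from h import *
go([501,-102,24])
c=vision.calibration('top')
# stop face x-check using top edge z=45
t=np.array([513.4,47.8]);a=-.0833;Rr=Rm([0,0,a])[:2,:2]
for p in ([232,243],[226,333]): print((Rr.T@(px2w(c,np.array(p)/5+[170,150]-.4,45)[:2]-t)).round(1))
E
```

```text
pos [ 478.4 -114.1  152.8] rot [ 3.141  0.    -0.086] shift cm [ 2.15 -1.4  12.88] t 10.5
[ 28.7 111.1]
[-29.1 109.6]
```

```bash
python3 -m crank '[{"x":2.15,"y":-1.4,"z":0,"spin":0},{"x":0,"y":0,"z":4,"spin":0},{"x":0,"y":0,"z":4,"spin":0},{"x":0,"y":0,"z":3,"spin":0},{"x":0,"y":0,"z":0,"spin":0}]'
python3 -m crank '[{"x":0,"y":0,"z":1.8,"spin":0},{"x":0,"y":0,"z":0,"spin":0}]'
python3 - <<'E'
from h import *
go([501,-102,24])
snap('wrist','pics/i_wrist.png')
E
```

```text
clock: 11.0
eef_pos: [499.4, -98.4, 39.1]
tool_rot: [-3.14, 0.008, -0.08]
force: [-1.0, -0.7, -0.1]
width: -0.1
clock: 11.2
eef_pos: [501.6, -99.5, 24.3]
tool_rot: [-3.141, 0.001, -0.082]
force: [0.5, 0.1, 0.1]
width: 0.1
pos [501.6 -99.5  24.3] rot [-3.141e+00  1.000e-03 -8.200e-02] shift cm [-0.04  0.25  0.03] t 11.2
```

View pics/i_wrist.png

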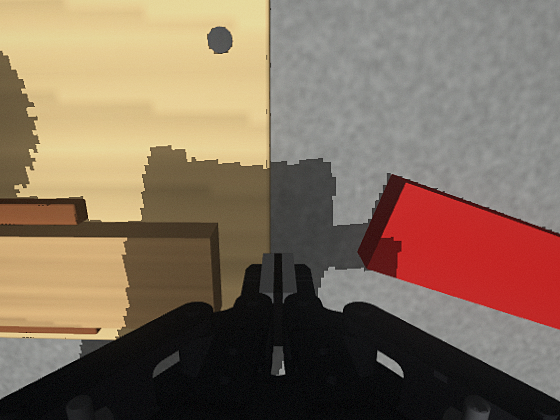

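The shut fingertip at (278,265) stands behind the board's free end (edge at about column 217), clear of the red look-alike. Pushing now.

```bash
python3 -m crank '[{"x":0,"y":-1,"z":0,"spin":0},{"x":0,"y":-0.7,"z":0,"spin":0},{"x":0,"y":-0.7,"z":0,"spin":0},{"x":0,"y":-0.8,"z":0,"spin":0},{"x":0,"y":-0.8,"z":0,"spin":0}]'
python3 -m crank '[{"x":0,"y":-0.8,"z":0,"spin":0},{"x":0,"y":-0.8,"z":0,"spin":0},{"x":0,"y":-0.7,"z":0,"spin":0}]'
python3 -m crank '[{"x":0,"y":-0.5,"z":0,"spin":0},{"x":0,"y":-0.5,"z":0,"spin":0}]'
python3 - <<'E'
from h import *
go([501,-102,24])
snap('wrist','pics/j_wrist.png')
c,im=snap('top','pics/j_top.png');cv2.imwrite('pics/j_t.png',cv2.resize(im[150:270,170:310],None,fx=5,fy=5,interpolation=2))
E
```

```text
clock: 11.75
eef_pos: [505.8, -61.8, 25.7]
tool_rot: [3.14, -0.002, -0.084]
force: [-0.3, -5.8, 6.0]
width: 0.0
clock: 12.05
eef_pos: [507.7, -39.0, 25.7]
tool_rot: [3.14, -0.002, -0.085]
force: [-0.6, -6.4, 8.5]
width: -0.0
clock: 12.25
eef_pos: [508.4, -29.2, 25.7]
tool_rot: [3.14, -0.002, -0.085]
force: [0.1, -5.9, 7.4]
width: -0.0
pos [508.4 -29.2  25.7] rot [ 3.14e+00 -2.00e-03 -8.50e-02] shift cm [-0.12  7.32  0.18] t 12.25
```

View pics/j_wrist.png

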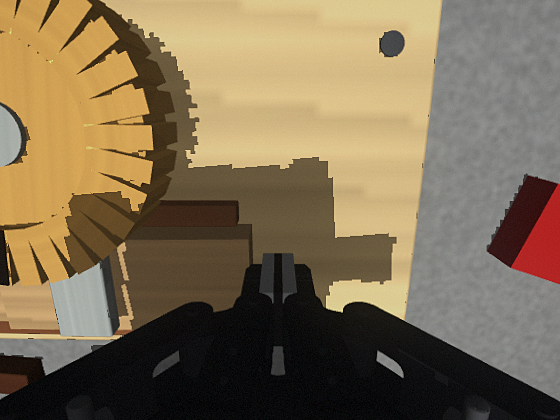

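View pics/j_t.png

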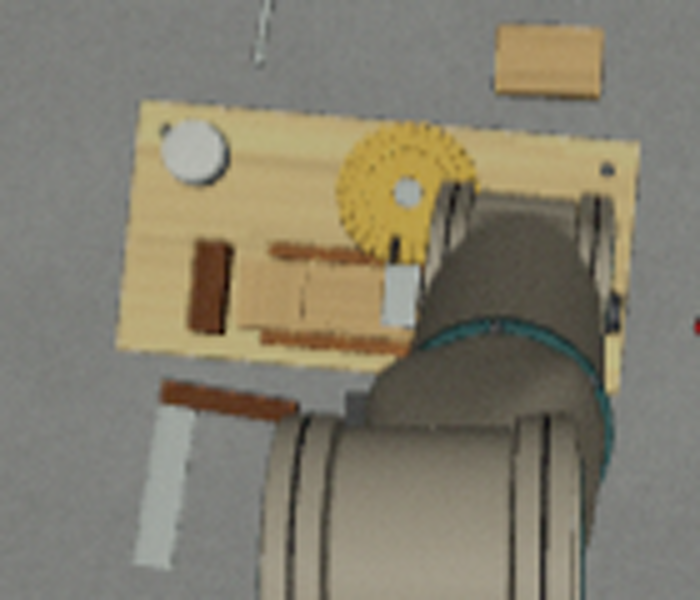

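The board's end is at crop column 238 and the stop's face is at about 230, so only a few mm remain. The upward force of about 7 N suggests the tip is being dragged down against the board, so I'll ease up 1 mm and finish gently.

```bash
python3 -m crank '[{"x":0,"y":-0.2,"z":-0.1,"spin":0},{"x":0,"y":-0.3,"z":0,"spin":0}]'
python3 -m crank '[{"x":0,"y":-0.2,"z":0,"spin":0},{"x":0,"y":0,"z":0,"spin":0}]'
python3 -m crank '[{"x":0,"y":-0.2,"z":0,"spin":0},{"x":0,"y":0,"z":0,"spin":0}]'
```

```text
clock: 12.55
eef_pos: [508.0, -22.5, 25.9]
tool_rot: [-3.142, -0.0, -0.083]
force: [-0.2, -3.1, 3.2]
width: 0.2
clock: 12.75
eef_pos: [508.3, -20.7, 25.8]
tool_rot: [3.142, -0.0, -0.083]
force: [-0.5, -1.6, 3.9]
width: 0.0
clock: 12.95
eef_pos: [508.4, -19.9, 25.8]
tool_rot: [3.141, -0.0, -0.084]
force: [0.1, -5.1, 4.3]
width: 0.0
```

```bash
python3 -m crank '[{"x":0,"y":-0.2,"z":0,"spin":0},{"x":0,"y":0,"z":0,"spin":0}]'
python3 -m crank '[{"x":0,"y":-0.2,"z":0,"spin":0},{"x":0,"y":0,"z":0,"spin":0},{"x":0,"y":0,"z":0,"spin":0}]'
python3 - <<'E'
from h import *
go([501,-102,24])
c,im=snap('top','pics/k_top.png');cv2.imwrite('pics/k_t.png',cv2.resize(im[180:240,195:265],None,fx=9,fy=9,interpolation=2))
c,im=snap('side','pics/k_side.png');cv2.imwrite('pics/k_s.png',cv2.resize(im[190:290,210:320],None,fx=6,fy=6,interpolation=2))
E
```

```text
clock: 13.15
eef_pos: [508.4, -19.6, 25.8]
tool_rot: [3.139, -0.0, -0.086]
force: [-0.8, -9.0, 4.6]
width: -0.1
clock: 13.45
eef_pos: [508.4, -19.5, 25.9]
tool_rot: [3.137, -0.0, -0.087]
force: [0.4, -12.1, 5.9]
width: -0.0
pos [508.4 -19.5  25.9] rot [ 3.137 -0.    -0.087] shift cm [-0.01  8.28  0.22] t 13.45
```

View pics/k_t.png

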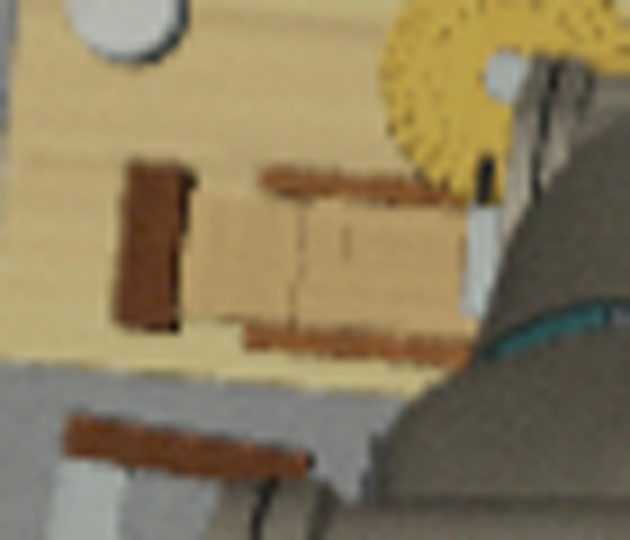

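View pics/k_s.png

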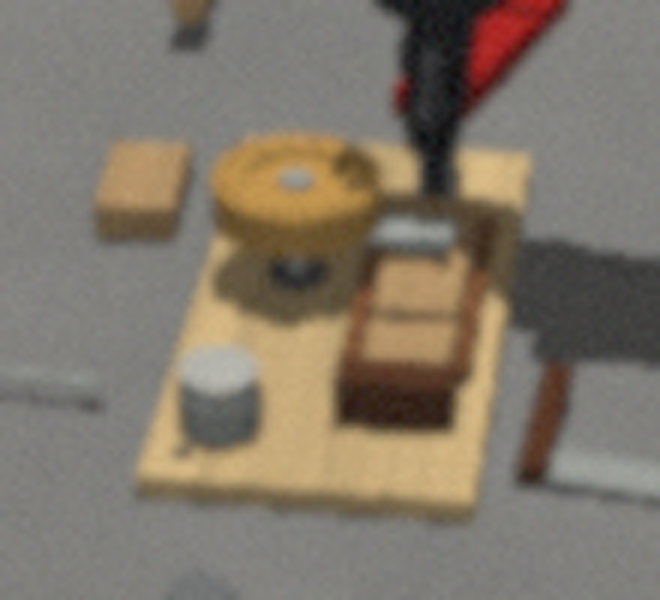

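The force rose to 12 N with no further motion, and both views show the board's end against the stop. I'll back off straight, then lift clear.

```bash
python3 -m crank '[{"x":0,"y":0.5,"z":0,"spin":0},{"x":0,"y":1,"z":0,"spin":0},{"x":0,"y":1.5,"z":0,"spin":0},{"x":0,"y":1,"z":-2,"spin":0},{"x":0,"y":0,"z":-4,"spin":0}]'
python3 -m crank '[{"x":0,"y":0,"z":-4.5,"spin":0},{"x":0,"y":3,"z":-4,"spin":0},{"x":-1,"y":4,"z":-3,"spin":0},{"x":-1,"y":4,"z":0,"spin":0},{"x":-1,"y":4,"z":0,"spin":0}]'
python3 -m crank '[{"x":-1,"y":4,"z":0,"spin":0},{"x":-1,"y":4,"z":0,"spin":0},{"x":-1,"y":4,"z":0,"spin":0},{"x":0,"y":0,"z":0,"spin":0},{"x":0,"y":0,"z":0,"spin":0}]'
python3 - <<'E'
from h import *
c,im=snap('top','pics/l_top.png');cv2.imwrite('pics/l_t.png',cv2.resize(im[150:270,170:310],None,fx=5,fy=5,interpolation=2))
for n in ('wax_tin','square','glue','screw_cup','driver'):
    d=vision.place_of(n,'top'); print(n,np.round(d[0]['point'],1) if d else None)
t=np.array([513.4,47.8]);Rr=Rm([0,0,-.0833])[:2,:2]
print(c['eye'])
c,im=snap('side','pics/l_side.png');cv2.imwrite('pics/l_s.png',cv2.resize(im[190:290,210:320],None,fx=6,fy=6,interpolation=2))
E
```

```text
clock: 14.05
eef_pos: [502.8, -55.8, 83.8]
tool_rot: [-3.142, 0.007, -0.085]
force: [0.4, 0.8, -0.2]
width: -0.2
clock: 14.55
eef_pos: [463.4, -201.8, 201.1]
tool_rot: [-3.141, -0.002, -0.081]
force: [0.6, -0.8, -0.0]
width: 0.2
clock: 15.05
eef_pos: [422.8, -318.4, 199.6]
tool_rot: [-3.14, 0.001, -0.085]
force: [0.2, 0.5, 0.0]
width: 0.2
wax_tin [210.6 181.3]
square [214.4 229.3]
glue [120.5 189.5]
screw_cup [401.5 206.6]
driver [225.5 132.4]
[ 434.83763335  -30.37657826 1459.41075868]
```

View pics/l_t.png

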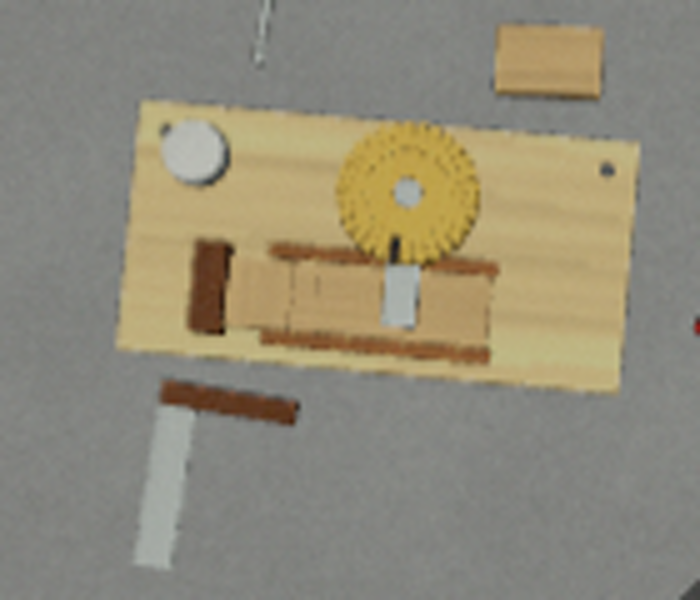

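View pics/l_s.png

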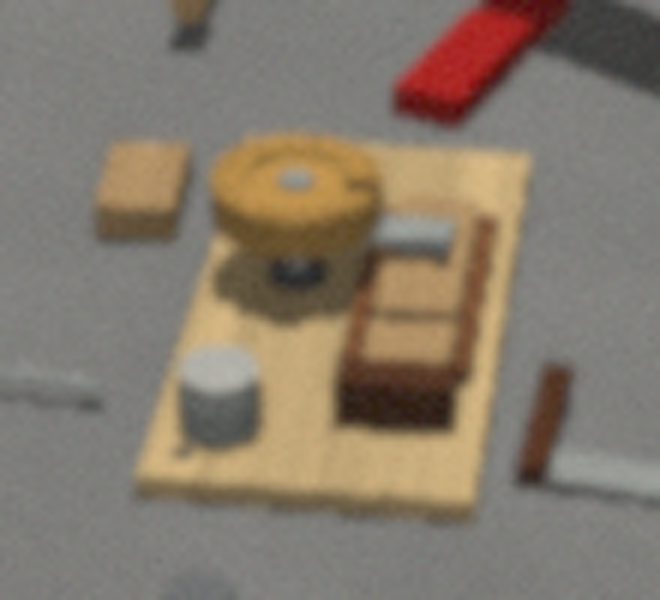

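View pics/l_top.png

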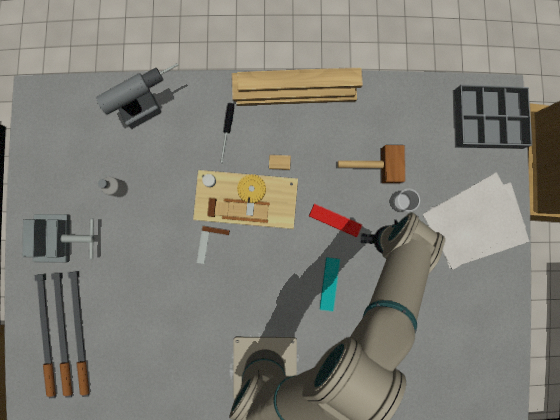

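The board's end stays flush with the stop (crop column about 231). The nut's line points at the board, the bystanders are where they were, and the arm is clear.

```bash
python3 -c "
from cell import ctrl
print(ctrl.read_state()['force'].round(1)); print(ctrl.finish_job())"
```

```text
[ 0.  -0.1  0.4]
the job is handed in; nothing more can be done
None
```

The nut is loosened about two turns, the board is against the wooden stop, and the job was handed in at about 15 s. It reported no verdict, so these are my own checks.

- **Nut:** I led the shut fingertips round the rim for about 765°, with the nut lagging behind. I put its final angle at about 1.98 turns. That comes from the black line seen in the pictures along the way, not from a joint reading. The bar and tooth rose free, and the board slid without catching.
- **Board:** I pushed its free end about 60 mm along the channel. It stopped moving while the force rose to about 12 N. After I backed off, the top and side pictures showed its end against the stop with no visible gap, and the board flat in its channel.
- **Surroundings:** The bystanders appear unmoved in the top view. The arm ended about 200 mm up with no force on it.
- **Irregularities:** My first four move commands were refused for missing keys, so nothing moved then. During the push there was an unexplained upward force of up to about 8 N on the tool, so I raised it 1 mm. The network's position for the nut was about 5 pixels off, so I used the corners of the base plate instead.

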